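Gauge two pen-holder blocks and sort out the tight one

ROBOT

A 6-joint arm with a two-finger parallel gripper is mounted at the origin on the work surface; the furniture and walls round the work are solid. World frame = base frame: x ahead of the robot, y to its left, z up, the work surface at z = 0. Lengths are in m, angles in rad, forces in N, time in s.
With the tool pointing down it reaches from about 0.2 to 0.875 m from the base axis. Payload 3.4 kg.
Tool frame: the origin (TCP) lies at the very end of the fingers, on their centre line; the grasp point (between the pads) lies 19 mm behind it (bot.hold_point_z is the distance from the TCP to the grasp point, in m); z points along the fingers, y is the line along which they close (so a half turn about z gives the same grasp; the last joint's range is limited). The gripper opens to 94 mm and grips with 3 to 60 N. Pads are 16 mm wide; open, the fingers measure 119 mm over their backs; the gripper's body (75 mm by 177 mm) begins 78 mm behind the grasp point.
Start: joints at [-0.121, 0.276, 1.505, -0, 1.361, -0.121], TCP at [0.575, -0, 0.205] pointing down, gripper open.
Joint ranges: [-2.89, 2.89], [-0.75, 2.08], [0.22, 2.7], [-1.18, 4.32], [0.11, 2.71], [-2.7, 2.7]. Speed limits (rad/s): [2.57, 2.57, 3.14, 3.14, 3.14, 3.14].

INTERFACE

Orientations are given as a unit quaternion [w, x, y, z].
In Python, from bench import bot, viewer gives the robot as it stands. The module is installed in compiled form; this text tells all that it offers.
- The arm moves only by the tool carry_out, never from a script. Its argument "series" is a list of rows, each a list of 6 numbers: the shift along the tool's x, y, z scaled (see below), then the turn, a rotation vector about the tool's x, y, z scaled (see below). A call has exactly 10 rows; each row shifts and turns the commanded pose from where the row before left it, along the tool's axes as they then stand; what a row does not reach is not made up. The controller multiplies each number of a shift by 5 cm and each number of a turn by pi/2 rad. A row lasts 1/10 s, in which the tool goes at most 50 mm and 8.59 degrees, less where a joint would pass 70% of its speed; a pose out of reach is approached as far as the arm can. A call with a number of a shift or a turn outside -1 to 1 is refused whole. A call with a gripper value outside its range is refused whole. "grip" is the closure, from -1 (fully open) to 1 (shut), set as the call begins (left out, the last holds). The fingers move at their own pace and stop on an object; "grip_force" is the grip in N (left out, the last holds). Time passes only in rows, so rows that do not move let the fingers close, or fill a call up. It gives the time, the measured TCP pose, the force, the opening and the grip force at its end, in the units of the state.
- bot.observe(): the state, without advancing time (a new reading comes with each control period).
- viewer.read_camera(name): name is "scene" or "side" or "wrist"; returns (picture, depth): 384x512x3 uint8, red, green, blue; 384x512 float32, m along the optical axis (not along the pixel's ray), 0 where there is no reading.
- viewer.get_calibration(name): a dict with "camera_matrix" (3x3 intrinsics, pixels), "view" (4x4, takes a point from world to camera coordinates); the wrist camera has in their place "hand_eye" (4x4, takes a point from camera to tool coordinates, whose origin is the TCP and whose axes are the flange's). Camera axes: x right, y down, z forward; pixel columns grow to the right and rows downward; lengths in m; the calibration is good to about 2 mm. The wrist camera is an equidistant fisheye: a pixel r from the principal point sees the ray r / f radians off the axis. A picture is of the moment at which its call begins: read the wrist's pose just before it. get_calibration takes no time and is no camera call.
- bot.hand_in(): hands the job in; it is judged then, once.
The state is a dict: "clock": time; "joints": joint angles; "joint_vel": joint speeds; "effort": joint torques, N m; "eef_pos": TCP position; "tcp_rot": TCP orientation; "ft_force": force on the tool from outside, world axes, zero at the start; "moment": the same for the moment, N m; "grip_width": opening from 0.0 (shut) to 1.0 (fully open); "grip_force": force on a finger pad.
Only numpy, scipy, OpenCV 4.12 (cv2) and the standard library are available. Lean on these libraries where they do the work, as an engineer would, in place of code of your own. Each camera call takes 0.05 s, during which the arm holds its last target. There are 200 camera calls.

TASK

Try the blue-handled plug gauge in the hole of each of the two walnut pen-holder blocks, pressing gently until it goes fully home or stops and letting it rest against the stop for a moment: one block is good and the other is too tight inside. Finish with the gauge left standing fully home in the good block, where it stands on the desk, and the tight block standing upright in the middle of the round brown coaster. Never force the gauge, do not tip the blocks or the gauge over, and leave the other things on the desk alone.

Things in the scene. Friction and masses are not known exactly. Their poses are not given: they have to be found in the camera images.
- gauge: steel plug gauge, 86 mm tall, 0.09 kg, upright in its rest. Origin: centre of the flat end (tip) of the pin; z points from the tip up the handle. Pin 14 mm in diameter and 36 mm long with a 1 mm chamfer at the tip; then a round steel flange 24 mm across from 36 to 40 mm; then a blue square handle, 16x16 mm, flats square to x and y, from 40 to 86 mm above the tip
- gauge_rest: fixed wooden rest of the gauge, 56x56 mm, 46 mm high on a 66 mm foot; the gauge hangs in its central 15.5 mm hole, flange on the rest's top, tip 10 mm above the desk; lift it straight up. Origin: centre of the underside
- holder_1: one of two outwardly identical dark walnut pen-holder blocks, 46x46 mm, 50 mm high, 0.32 kg, loose, upright, with a flush brass top plate. Origin: centre of its underside; z up; x, y square to its sides. One block is good, one tight; which one changes from start to start, is not tied to its name and hardly shows from outside
- holder_2: the other walnut block, the same outside. Inside each sits a hidden dark steel bush. Good block: bush 16 mm wide, the gauge slides down until its flange lies on the block's top (tip 14 mm above the block's origin). Tight block: bush 10 mm wide, which stops the gauge rigidly when its tip is about 12 mm inside the hole, 38 mm above the origin
- holder_1_mouth (a point): centre of the mouth of the round vertical hole, 15.5 mm wide with a small lead-in chamfer, in the middle of the block's top, 50 mm above the block's origin. The stop in it is rigid: come down slowly, press with a few newtons only, never 30
- holder_2_mouth (a point): centre of the mouth of the round vertical hole, 15.5 mm wide with a small lead-in chamfer, in the middle of the block's top, 50 mm above the block's origin. The stop in it is rigid: come down slowly, press with a few newtons only, never 30
- coaster: round brown coaster lying fixed on the desk, 95 mm across, 4 mm thick. Origin: centre of its underside
- ink_bottle: dark blue square ink bottle with a black cap, 50x50x60 mm; loose bystander, origin at the centre of its underside
- rocker_blotter: wooden rocker blotter with a knob, 64x108x72 mm; loose bystander, origin at the centre of its underside
- matchbox: red matchbox, 37x54x16 mm; loose bystander, origin at the centre of its underside
Mind the look-alikes: they are no part of the job. There is more than one size of the coaster; the one meant has the size given above. Of the things that look like the gauge, the larger one is meant.

How it is judged:
By the outcome, as a careful person would: the job done as asked, in the order asked, and still so for the second after the job is handed in, with the robot touching nothing.
It also fails if it takes over 72 s, if anything falls off the work surface, if the arm or the gripper's body presses on something with over 40 N, if the wrist force passes 120 N, or if a joint passes its speed limit or range.

## Working session

There is one attempt and no reset: what is moved stays moved. The work goes in short steps, Python scripts to look and compute and a tool call to move; the robot and the scene stay as the last step left them, time stands still between calls to the robot, and variables do not carry over. Pictures are saved under pics/ and viewed, at most 10 in all, crops included, and the job is handed in when it is done.

Besides the shell and the picture viewer there is one more tool, called after "Request:" as name(argument=value, ...), one argument or row to a line, values as JSON. carry_out: Moves the arm, as the interface text tells. Shifts and turns lie within -1 to 1; 1 stands for 5 cm of shift or pi/2 rad of turn. Its arguments: {"type":"object","properties":{"series":{"type":"array"},"grip":{"type":"number"},"grip_force":{"type":"number"}},"required":["series"]}

```bash
mkdir -p pics; ls
cat > h.py <<'E'
import numpy as np, cv2
from scipy.spatial.transform import Rotation as R
from bench import bot, viewer
def cal(n):
    c=viewer.get_calibration(n); return np.array(c["camera_matrix"]), c
def cloud(n):
    p,d=viewer.read_camera(n); K,c=cal(n); V=np.array(c["view"])
    v,u=np.mgrid[:384,:512]
    P=np.stack([(u-K[0,2])/K[0,0]*d,(v-K[1,2])/K[1,1]*d,d],-1)
    W=(P-V[:3,3])@V[:3,:3]
    W[d==0]=np.nan
    return p,d,W
E
python3 - <<'E'
from h import *
for n in("scene","side"):
    p,d,W=cloud(n); np.savez(f"{n}.npz",p=p,d=d,W=W)
    cv2.imwrite(f"pics/{n}0.png",p[...,::-1])
s=bot.observe(); print(s["eef_pos"],s["tcp_rot"],s["clock"],s["ft_force"]); print(cal("wrist")[1], bot.hold_point_z)
E
```

```text
pics
[5.74491328e-01 1.50722137e-05 2.04696186e-01] [-6.41568327e-04  7.07129534e-01  7.07083544e-01 -5.21848994e-04] 0.1 [-0.29214457 -0.21225569  0.22665066]
{'camera_matrix': array([[297.31863964,   0.        , 253.2857781 ],
       [  0.        , 297.31863964, 191.69987648],
       [  0.        ,   0.        ,   1.        ]]), 'hand_eye': array([[ 1.50045547e-04, -9.58789796e-01, -2.84116358e-01,
         8.30700562e-02],
       [ 9.99999239e-01,  4.91709925e-04, -1.13123027e-03,
         1.99656879e-05],
       [ 1.22431488e-03, -2.84115972e-01,  9.58789140e-01,
        -1.79457373e-01],
       [ 0.00000000e+00,  0.00000000e+00,  0.00000000e+00,
         1.00000000e+00]])} 0.0188
```

View pics/scene0.png

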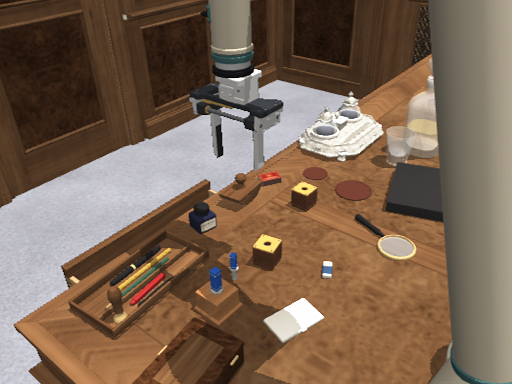

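View pics/side0.png

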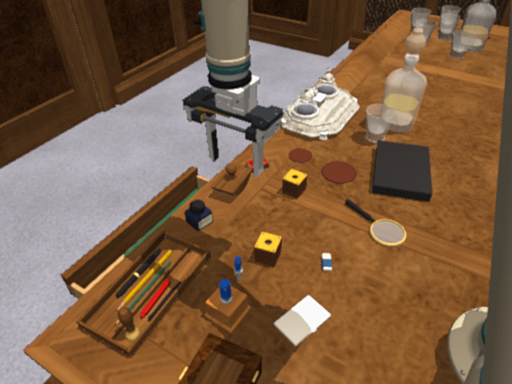

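Scene view: the candidate gauges are the large blue one in its rest at (216,280) and a smaller one at (234,263). The blocks are at (267,250) and (304,195), and the coasters at (353,190) (larger) and (315,173) (smaller). I take the gauge in the rest and the larger coaster, and check both by measuring.

```bash
cat > m.py <<'E'
from h import *
for n in("scene","side"):
    z=np.load(n+".npz"); p,W=z["p"],z["W"]; hsv=cv2.cvtColor(p,cv2.COLOR_RGB2HSV); H,S,V=[hsv[...,i].astype(int) for i in range(3)]
    K,c=cal(n); Vw=np.array(c["view"]); C=-Vw[:3,:3].T@Vw[:3,3]
    def ray(uv,h):
        uv=np.atleast_2d(uv).astype(float)
        r=np.c_[(uv-K[:2,2])/[K[0,0],K[1,1]],np.ones(len(uv))]@Vw[:3,:3]
        return C+r*((h-C[2])/r[:,2])[:,None]
    masks={"brass":((H>18)&(H<32)&(S>140)&(V>140),.05),"blue":((H>105)&(H<125)&(S>150)&(V>70),.09),"coaster":(((H<8)|(H>174))&(S>90)&(V>50)&(V<140),.004)}
    for k,(m,h) in masks.items():
        m=m.astype(np.uint8)
        if k!="blue": m=cv2.morphologyEx(m,cv2.MORPH_CLOSE,np.ones((5,5)))
        cs,_=cv2.findContours(m,cv2.RETR_EXTERNAL,cv2.CHAIN_APPROX_NONE)
        for q in cs:
            if cv2.contourArea(q)<40: continue
            mm=np.zeros(m.shape,np.uint8); cv2.drawContours(mm,[q],-1,1,-1)
            w=W[mm>0]; w=w[~np.isnan(w[:,0])]
            g=ray(q[:,0,:],h)[:,:2]*1000
            rc=cv2.minAreaRect(g.astype(np.float32))
            print(n,k,q[:,0].mean(0).round(),"area",cv2.contourArea(q),"med",np.median(w,0).round(3),"zmax",np.percentile(w[:,2],97).round(3),"plane rect",np.round(rc[0]),np.round(rc[1]),round(rc[2]))
E
python3 m.py
python3 - <<'E'
import cv2
a=cv2.imread("pics/scene0.png")[150:330,180:390]; cv2.imwrite("pics/c0.png",cv2.resize(a,None,fx=3.3,fy=3.3,interpolation=2)[:600,:800])
E
```

```text
scene brass [145. 268.] area 170.0 med [0.671 0.205 0.012] zmax 0.015 plane rect [633. 221.] [ 10. 136.] 3
scene brass [305. 188.] area 45.0 med [ 0.534 -0.2    0.051] zmax 0.053 plane rect [ 543. -204.] [44. 45.] 87
scene blue [215. 277.] area 148.5 med [0.478 0.184 0.08 ] zmax 0.098 plane rect [473. 188.] [18. 55.] 45
scene blue [233. 259.] area 51.0 med [0.506 0.105 0.055] zmax 0.067 plane rect [479. 133.] [10. 37.] 45
scene coaster [149. 288.] area 100.5 med [0.618 0.213 0.012] zmax 0.018 plane rect [626. 228.] [17. 98.] 11
scene coaster [353. 190.] area 501.0 med [ 0.472 -0.332  0.004] zmax 0.007 plane rect [ 473. -333.] [92. 87.] 36
scene coaster [271. 181.] area 46.0 med [ 0.665 -0.234  0.01 ] zmax 0.016 plane rect [ 669. -243.] [51. 22.] 59
scene coaster [315. 173.] area 194.5 med [ 0.598 -0.347  0.004] zmax 0.006 plane rect [ 597. -346.] [62. 60.] 36
side brass [133. 334.] area 72.5 med [0.599 0.317 0.014] zmax 0.021 plane rect [578. 326.] [21. 18.] 71
side brass [148. 275.] area 224.0 med [0.672 0.208 0.011] zmax 0.014 plane rect [647. 216.] [ 15. 140.] 3
side brass [268. 242.] area 330.5 med [0.489 0.018 0.05 ] zmax 0.052 plane rect [488.  20.] [46. 48.] 11
side brass [295. 176.] area 200.0 med [ 0.543 -0.205  0.049] zmax 0.052 plane rect [ 542. -203.] [48. 46.] 87
side blue [225. 289.] area 145.5 med [0.48  0.184 0.085] zmax 0.097 plane rect [478. 187.] [18. 43.] 39
side blue [237. 263.] area 45.5 med [0.508 0.105 0.057] zmax 0.066 plane rect [491. 128.] [ 8. 31.] 34
side coaster [339. 172.] area 478.0 med [ 0.473 -0.332  0.003] zmax 0.006 plane rect [ 474. -332.] [86. 87.] 57
side coaster [300. 155.] area 179.0 med [ 0.6   -0.348  0.002] zmax 0.005 plane rect [ 600. -346.] [56. 58.] 89
```

View pics/c0.png

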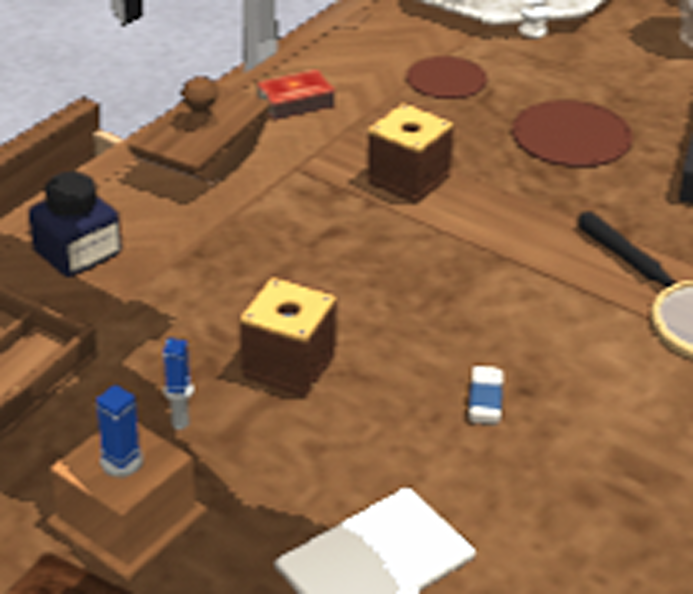

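The crop confirms the choice. The larger gauge stands in its rest at crop (118,430), the small look-alike stands beside it at (177,380), and the larger coaster, about 92 mm across, is at (572,132). I'll go above the gauge.

Request:
carry_out(
  series=[
    [0.6, -0.32, 0, 0, 0, 0],
    [0.6, -0.32, 0, 0, 0, 0],
    [0.6, -0.32, 0, 0, 0, 0],
    [0.6, -0.32, 0, 0, 0, 0],
    [0.6, -0.32, 0, 0, 0, 0],
    [0.6, -0.32, 0, 0, 0, 0],
    [0, 0, 0, 0, 0, 0],
    [0, 0, 0, 0, 0, 0],
    [0, 0, 0, 0, 0, 0],
    [0, 0, 0, 0, 0, 0],
  ],
  grip=-1,
)

```text
clock: 1.1
eef_pos: [0.4796, 0.1791, 0.2053]
tcp_rot: [0.0, 0.708, 0.707, -0.0]
ft_force: [0.1, -0.5, -0.2]
grip_width: 1.0
grip_force: 0.0
```

```bash
cat >> h.py <<'E'
def wrist():
    s=bot.observe(); p,d=viewer.read_camera("wrist"); K,c=cal("wrist"); H=np.array(c["hand_eye"])
    q=s["tcp_rot"]; Rt=R.from_quat([q[1],q[2],q[3],q[0]]).as_matrix(); t=np.array(s["eef_pos"])
    def rays(uv):
        uv=np.atleast_2d(uv).astype(float)-K[:2,2]; r=np.linalg.norm(uv,axis=1)+1e-9; th=r/K[0,0]
        return np.c_[uv/r[:,None]*np.sin(th)[:,None],np.cos(th)]
    def plane(uv,h):
        r=rays(uv)@(Rt@H[:3,:3]).T; C=Rt@H[:3,3]+t
        return C+r*((h-C[2])/r[:,2])[:,None]
    v,u=np.mgrid[:384,:512]; rr=rays(np.c_[u.ravel(),v.ravel()])
    P=rr/rr[:,2:]*d.reshape(-1,1); W=(P@H[:3,:3].T+H[:3,3])@Rt.T+t
    W[d.ravel()==0]=np.nan
    return s,p,d,W.reshape(384,512,3),plane
E
python3 - <<'E'
from h import *
s,p,d,W,plane=wrist()
cv2.imwrite("pics/w1.png",p[...,::-1])
print(s["clock"],s["eef_pos"],s["tcp_rot"])
hsv=cv2.cvtColor(p,cv2.COLOR_RGB2HSV); Hh,S,V=[hsv[...,i].astype(int) for i in range(3)]
m=((Hh>105)&(Hh<125)&(S>150)&(V>60)).astype(np.uint8)
for name,mm,h in(("blue",m,.096),("top",((W[...,2]>.09)&(W[...,2]<.105)&(m>0)).astype(np.uint8),.096),("restTop",((W[...,2]>.04)&(W[...,2]<.052)).astype(np.uint8),.046)):
    for q in cv2.findContours(mm,0,1)[0]:
        if cv2.contourArea(q)<60: continue
        M=np.zeros(m.shape,np.uint8); cv2.drawContours(M,[q],-1,1,-1); w=W[M>0]
        g=plane(q[:,0,:],h)[:,:2]*1000; rc=cv2.minAreaRect(g.astype(np.float32))
        print(name,q[:,0].mean(0).round(),cv2.contourArea(q),np.nanmedian(w,0).round(4),np.round(rc,1) if 0 else [np.round(x,1) for x in rc])
E
```

```text
1.1 [0.47962834 0.17905669 0.20531586] [ 1.63219488e-04  7.07593431e-01  7.06619764e-01 -1.33670109e-04]
restTop [260. 289.] 927.5 [0.4883 0.0236 0.0501] [array([487.5,  19.4]), array([47. , 52.6]), np.float64(12.5)]
restTop [390. 277.] 74.5 [0.6776 0.0297 0.041 ] [array([678.2,  32.7]), array([22.9, 23.4]), np.float64(12.0)]
restTop [ 10. 261.] 137.0 [0.0546 0.0363 0.0458] [array([51.1, 36.4]), array([22.6, 61.7]), np.float64(31.6)]
restTop [257. 177.] 2163.0 [0.4832 0.1845 0.0464] [array([483.6, 179.7]), array([57.4, 56.2]), np.float64(87.9)]
restTop [235.  45.] 71.5 [0.4592 0.3311 0.0506] [array([458.5, 332.5]), array([ 5.8, 22.6]), np.float64(6.4)]
```

View pics/w1.png

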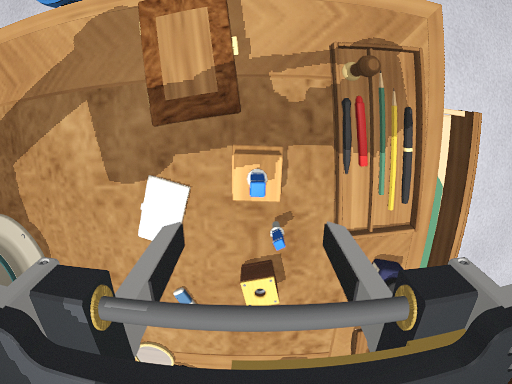

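Wrist view: the gauge stands in its rest at (257,185) and lies almost square to the tool. The small gauge is at (278,237) and the near block at (260,290). I'll measure the gauge's top face.

```bash
cat > g.py <<'E'
from h import *
s,p,d,W,plane=wrist()
print(s["clock"],s["eef_pos"])
a=p[150:215,225:300]
hsv=cv2.cvtColor(p,cv2.COLOR_RGB2HSV); Hh,S,V=[hsv[...,i].astype(int) for i in range(3)]
m=(Hh>95)&(Hh<130)&(S>100)&(V>60)&(np.abs(W[...,0]-.483)<.035)&(np.abs(W[...,1]-.182)<.035)
w=W[m]; print(m.sum(),np.nanpercentile(w,[5,50,95],axis=0).round(4))
for lo in(.09,.093):
    t=m&(W[...,2]>lo); q=np.argwhere(t)[:,::-1]; g=plane(q,.096)[:,:2]*1000
    print(lo,t.sum(),[np.round(x,1) for x in cv2.minAreaRect(g.astype(np.float32))])
g=plane(np.argwhere(m)[:,::-1],.096)[:,:2]*1000
print("allblue@.096",g.min(0).round(1),g.max(0).round(1))
E
python3 g.py
python3 - <<'E'
import cv2
a=cv2.imread("pics/w1.png")[140:240,215:305]; cv2.imwrite("pics/c1.png",cv2.resize(a,None,fx=6,fy=6,interpolation=0))
E
```

```text
1.15 [0.47960775 0.17904627 0.20533085]
317 [[0.4768 0.1731 0.0661]
 [0.4831 0.1828 0.0957]
 [0.4897 0.1872 0.0971]]
0.09 235 [array([444.8, 108.9]), array([180.8,  18.2]), np.float64(61.6)]
0.093 230 [array([444.8, 108.9]), array([180.8,  18.2]), np.float64(61.6)]
allblue@.096 [393.8  33.7] [490.2 194.9]
```

View pics/c1.png

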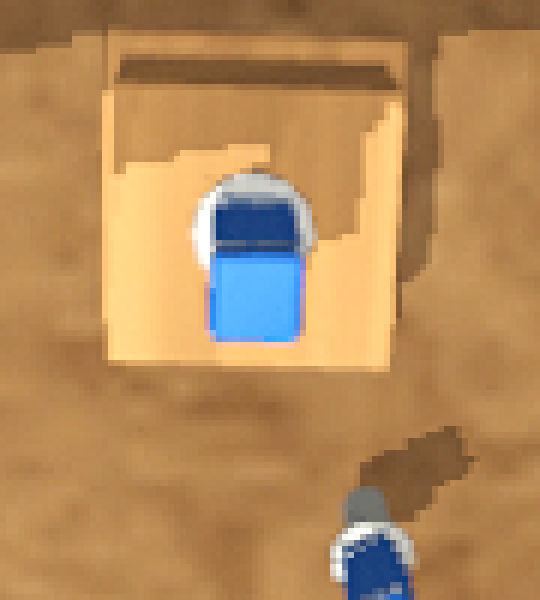

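Run:
```python
from h import *
s,p,d,W,plane=wrist()
print(plane([[257.2,189]],.096)); t=(W[...,2]>.093)&(np.abs(W[...,0]-.483)<.03)&(np.abs(W[...,1]-.182)<.03)
q=np.argwhere(t)[:,::-1]; print(len(q),q.mean(0),W[t].mean(0),W[t].min(0),W[t].max(0)); print([np.round(x,1) for x in cv2.minAreaRect((W[t][:,:2]*1000).astype(np.float32))])
```

```text
[[0.48315225 0.17946736 0.096     ]]
11044 [270.95345889 341.10331402] [0.48435599 0.20288099 0.32307054] [0.45300238 0.17156241 0.09306354] [0.51299955 0.2090281  0.34459538]
[array([483.2, 190.2]), array([60. , 37.4]), np.float64(0.8)]
```

Request:
carry_out(
  series=[
    [0.01, 0.074, 0.2, 0, 0, 0],
    [0, 0, 0.5, 0, 0, 0],
    [0, 0, 0.5, 0, 0, 0],
    [0, 0, 0.5, 0, 0, 0],
    [0, 0, 0.5, 0, 0, 0],
    [0, 0, 0.4, 0, 0, 0],
    [0, 0, 0.25, 0, 0, 0],
    [0, 0, 0.1, 0, 0, 0],
    [0, 0, 0, 0, 0, 0],
    [0, 0, 0, 0, 0, 0],
  ],
)

```text
clock: 2.25
eef_pos: [0.4833, 0.1805, 0.0583]
tcp_rot: [0.0, 0.707, 0.707, 0.0]
ft_force: [-0.3, 0.3, 0.9]
grip_width: 1.002
grip_force: 0.0
```

Request:
carry_out(
  series=[
    [0, 0, 0, 0, 0, 0],
    [0, 0, 0, 0, 0, 0],
    [0, 0, 0, 0, 0, 0],
    [0, 0, 0, 0, 0, 0],
    [0, 0, 0, 0, 0, 0],
    [0, 0, 0, 0, 0, 0],
    [0, 0, 0, 0, 0, 0],
    [0, 0, 0, 0, 0, 0],
    [0, 0, 0, 0, 0, 0],
    [0, 0, 0, 0, 0, 0],
  ],
  grip=1,
  grip_force=20,
)

```text
clock: 3.25
eef_pos: [0.4828, 0.1805, 0.058]
tcp_rot: [0.0, 0.707, 0.707, 0.0]
ft_force: [-0.3, -0.6, -0.9]
grip_width: 0.182
grip_force: 0.2
```

Request:
carry_out(
  series=[
    [0, 0, 0, 0, 0, 0],
    [0, 0, 0, 0, 0, 0],
    [0, 0, 0, 0, 0, 0],
    [0, 0, -0.1, 0, 0, 0],
    [0, 0, -0.2, 0, 0, 0],
    [0, 0, -0.4, 0, 0, 0],
    [0, 0, -0.5, 0, 0, 0],
    [0, 0, -0.4, 0, 0, 0],
    [0, 0, -0.2, 0, 0, 0],
    [0, 0, 0, 0, 0, 0],
  ],
)

```text
clock: 4.25
eef_pos: [0.4835, 0.1807, 0.1497]
tcp_rot: [0.001, 0.707, 0.707, 0.001]
ft_force: [-0.5, 0.1, -1.2]
grip_width: 0.166
grip_force: 20.0
```

Request:
carry_out(
  series=[
    [-0.3, 0.01, 0, 0, 0, 0],
    [-0.6, 0.01, 0, 0, 0, 0],
    [-0.6, 0.01, 0, 0, 0, 0],
    [-0.6, 0.01, 0, 0, 0, 0],
    [-0.6, 0.01, 0, 0, 0, 0],
    [-0.6, 0.01, 0, 0, 0, 0],
    [-0.5, 0.02, 0, 0, 0, 0],
    [-0.2, 0.02, 0, 0, 0, 0],
    [0, 0, 0, 0, 0, 0],
    [0, 0, 0, 0, 0, 0],
  ],
)

```text
clock: 5.25
eef_pos: [0.4871, -0.0191, 0.1474]
tcp_rot: [-0.001, 0.707, 0.707, -0.0]
ft_force: [-0.4, 0.5, -0.9]
grip_width: 0.165
grip_force: 20.0
```

```bash
cat > hole.py <<'E'
from h import *
import sys
x0,y0=map(float,sys.argv[1:3])
s,p,d,W,plane=wrist(); print(s["clock"],s["eef_pos"])
cv2.imwrite(f"pics/h{s['clock']:.2f}.png",p[...,::-1])
v,u=np.mgrid[:384,:512]; G=plane(np.c_[u.ravel(),v.ravel()],.05)[:,:2].reshape(384,512,2)
near=np.hypot(G[...,0]-x0,G[...,1]-y0)<.035
hsv=cv2.cvtColor(p,cv2.COLOR_RGB2HSV); Hh,S,V=[hsv[...,i].astype(int) for i in range(3)]
b=(near&(Hh>16)&(Hh<34)&(S>110)&(V>150)).astype(np.uint8)
cs,hi=cv2.findContours(b,cv2.RETR_CCOMP,cv2.CHAIN_APPROX_NONE)
for q,h in zip(cs,hi[0]):
    if cv2.contourArea(q)<25: continue
    g=(plane(q[:,0],.05)[:,:2]*1000).astype(np.float32)
    print("hole" if h[3]>=0 else "brass",q[:,0].mean(0).round(),[np.round(x,1) for x in cv2.minAreaRect(g)], "circ",[np.round(x,1) for x in cv2.minEnclosingCircle(g)])
t=(b>0); print("depth top",np.nanmedian(W[t],0).round(4))
E
python3 hole.py .489 .0195
```

```text
5.25 [ 0.48714504 -0.01907171  0.14739492]
brass [255. 155.] [array([488.2,  17.4]), array([46.1, 48.3]), np.float64(11.6)] circ [array([488.1,  18.5]), np.float64(31.7)]
hole [255. 154.] [array([488.1,  18.8]), array([15.5, 16.1]), np.float64(44.8)] circ [array([488.3,  19. ]), np.float64(8.6)]
depth top [0.4883 0.0183 0.0502]
```

```bash
python3 - <<'E'
import cv2
a=cv2.imread("pics/h5.25.png")[120:320,170:340]; cv2.imwrite("pics/c2.png",cv2.resize(a,None,fx=3,fy=3,interpolation=0))
E
cat > pin.py <<'E'
from h import *
s,p,d,W,plane=wrist()
t=np.array(s["eef_pos"]); print(s["clock"],t); D=W-t
m=(np.abs(D[...,0])<.025)&(np.abs(D[...,1])<.025)&(D[...,2]<-.004)&(W[...,2]>.06)
for a in np.arange(-.06,-.004,.004):
    k=m&(D[...,2]>=a)&(D[...,2]<a+.004)
    if k.sum()>3: print(round(a,3),k.sum(),(1000*np.r_[D[k].min(0),D[k].max(0)]).round(1), np.argwhere(k).mean(0).round())
E
python3 pin.py
```

```text
5.3 [ 0.48725068 -0.01870472  0.14757116]
-0.048 16 [ -6.2   1.4 -47.    5.9   5.4 -44.1] [207. 253.]
-0.044 29 [ -6.9  -0.6 -43.7   6.7   5.6 -40. ] [208. 253.]
-0.04 33 [ -6.8  -0.8 -40.    6.6   5.3 -36.1] [210. 254.]
-0.036 34 [ -6.6   0.3 -36.    6.4   5.7 -32.1] [212. 254.]
-0.032 26 [ -5.8   2.1 -31.9   5.6   5.3 -28.2] [213. 253.]
-0.028 21 [ -4.9   2.9 -27.7   4.7   5.4 -24.4] [214. 254.]
-0.012 83 [-10.    4.9 -12.    9.8  10.3  -8. ] [219. 254.]
-0.008 114 [-9.3  4.6 -8.   8.4 10.6 -4.1] [221. 253.]
```

View pics/c2.png

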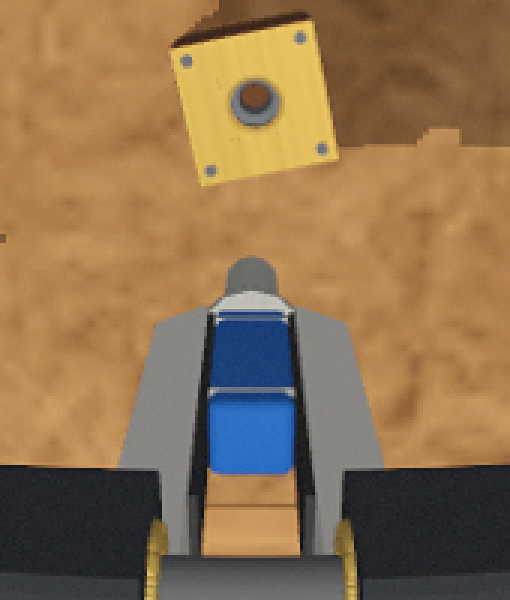

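The crop shows the gauge gripped upright with its pin at crop (250,275), and the block's hole at (255,103). The pin sits about 1.4 mm to −y of the TCP, so I'll correct for that.

Request:
carry_out(
  series=[
    [0.2, 0, 0, 0, 0, 0],
    [0.3, 0.01, 0, 0, 0, 0],
    [0.2, 0.01, 0, 0, 0, 0],
    [0.08, 0, 0.1, 0, 0, 0],
    [0, 0, 0.25, 0, 0, 0],
    [0, 0, 0.25, 0, 0, 0],
    [0, 0, 0.15, 0, 0, 0],
    [0, 0, 0.05, 0, 0, 0],
    [0, 0, 0, 0, 0, 0],
    [0, 0, 0, 0, 0, 0],
  ],
)

```text
clock: 6.35
eef_pos: [0.4892, 0.0194, 0.1083]
tcp_rot: [0.0, 0.707, 0.707, 0.0]
ft_force: [0.5, -0.1, -0.3]
grip_width: 0.168
grip_force: 20.0
```

```bash
python3 pin.py|head -6;  python3 hole.py .488 .0187
python3 - <<'E'
import cv2,glob,os
f=max(glob.glob("pics/h*.png"),key=os.path.getmtime)
a=cv2.imread(f)[160:270,200:310]; cv2.imwrite("pics/c3.png",cv2.resize(a,None,fx=5,fy=5,interpolation=0))
E
```

```text
6.35 [0.48916854 0.01942645 0.10834223]
-0.048 17 [ -6.   -1.4 -46.6   6.8   5.4 -44.1] [207. 254.]
-0.044 28 [ -6.8  -0.7 -44.    6.7   5.3 -40.1] [208. 253.]
-0.04 31 [ -6.7  -0.4 -39.9   6.6   5.6 -36.1] [210. 254.]
-0.036 32 [ -6.6  -0.1 -35.9   6.5   5.4 -32. ] [212. 253.]
-0.032 28 [ -5.7   2.2 -31.8   5.6   5.6 -28.1] [213. 254.]
6.4 [0.48923466 0.01940778 0.10845926]
brass [254. 202.] [array([487.8,  18.5]), array([46.5, 45.7]), np.float64(11.6)] circ [array([488.1,  18.4]), np.float64(32.1)]
hole [226. 191.] [array([467.1,  32.5]), array([5.3, 5. ]), np.float64(88.4)] circ [array([466.7,  32.5]), np.float64(2.9)]
hole [269. 183.] [array([502.1,  39.9]), array([5. , 4.3]), np.float64(0.1)] circ [array([502.1,  39.5]), np.float64(2.7)]
depth top [0.4888 0.0263 0.0502]
```

View pics/c3.png

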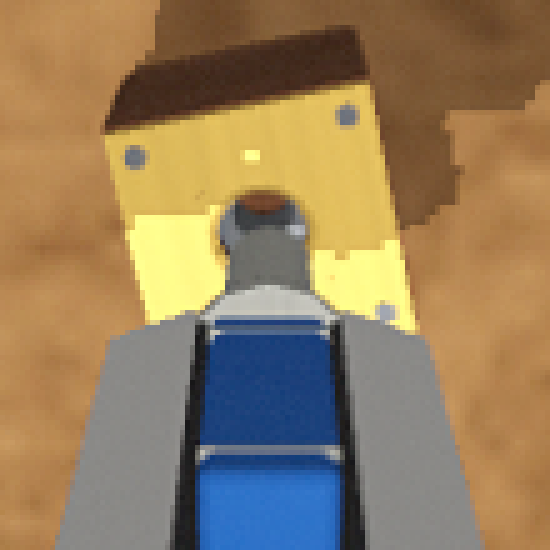

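Close view: in the crop the pin is at x≈268 and the hole centre at x≈263, so the pin is about 1 mm off. I'll correct that and come down slowly.

Request:
carry_out(
  series=[
    [0.016, -0.02, 0, 0, 0, 0],
    [0, 0, 0.04, 0, 0, 0],
    [0, 0, 0.04, 0, 0, 0],
    [0, 0, 0.04, 0, 0, 0],
    [0, 0, 0.04, 0, 0, 0],
    [0, 0, 0.04, 0, 0, 0],
    [0, 0, 0.04, 0, 0, 0],
    [0, 0, 0.04, 0, 0, 0],
    [0, 0, 0, 0, 0, 0],
    [0, 0, 0, 0, 0, 0],
  ],
)

```text
clock: 7.45
eef_pos: [0.4878, 0.0203, 0.0939]
tcp_rot: [0.0, 0.707, 0.707, 0.0]
ft_force: [-0.4, 0.1, -1.4]
grip_width: 0.166
grip_force: 20.0
```

Request:
carry_out(
  series=[
    [0, 0, 0.02, 0, 0, 0],
    [0, 0, 0.02, 0, 0, 0],
    [0, 0, 0.02, 0, 0, 0],
    [0, 0, 0.02, 0, 0, 0],
    [0, 0, 0.02, 0, 0, 0],
    [0, 0, 0.02, 0, 0, 0],
    [0, 0, 0.02, 0, 0, 0],
    [0, 0, 0.01, 0, 0, 0],
    [0, 0, 0, 0, 0, 0],
    [0, 0, 0, 0, 0, 0],
  ],
)

```text
clock: 8.45
eef_pos: [0.4878, 0.0203, 0.0865]
tcp_rot: [0.0, 0.707, 0.707, 0.0]
ft_force: [-0.5, -0.2, -1.2]
grip_width: 0.168
grip_force: 20.0
```

Request:
carry_out(
  series=[
    [0, 0, 0.01, 0, 0, 0],
    [0, 0, 0, 0, 0, 0],
    [0, 0, 0.01, 0, 0, 0],
    [0, 0, 0, 0, 0, 0],
    [0, 0, 0, 0, 0, 0],
    [0, 0, 0, 0, 0, 0],
    [0, 0, 0, 0, 0, 0],
    [0, 0, 0, 0, 0, 0],
    [0, 0, 0, 0, 0, 0],
    [0, 0, 0, 0, 0, 0],
  ],
)

```text
clock: 9.45
eef_pos: [0.4878, 0.0203, 0.0859]
tcp_rot: [0.0, 0.707, 0.707, 0.0]
ft_force: [-1.6, -0.5, 5.7]
grip_width: 0.164
grip_force: 20.0
```

Request:
carry_out(
  series=[
    [0, 0, 0.006, 0, 0, 0],
    [0, 0, 0, 0, 0, 0],
    [0, 0, 0, 0, 0, 0],
    [0, 0, 0, 0, 0, 0],
    [0, 0, 0, 0, 0, 0],
    [0, 0, 0, 0, 0, 0],
    [0, 0, 0, 0, 0, 0],
    [0, 0, 0, 0, 0, 0],
    [0, 0, 0, 0, 0, 0],
    [0, 0, 0, 0, 0, 0],
  ],
)

```text
clock: 10.45
eef_pos: [0.4879, 0.0203, 0.0858]
tcp_rot: [0.0, 0.707, 0.707, 0.0]
ft_force: [-1.3, -0.6, 7.3]
grip_width: 0.169
grip_force: 20.0
```

The gauge stops hard at 12 mm depth, so this block is the tight one. I'll lift out and try the other block as well.

Request:
carry_out(
  series=[
    [0, 0, -0.04, 0, 0, 0],
    [0, 0, -0.1, 0, 0, 0],
    [0, 0, -0.2, 0, 0, 0],
    [0, 0, -0.3, 0, 0, 0],
    [0, 0, -0.4, 0, 0, 0],
    [0, 0, -0.25, 0, 0, 0],
    [-0.2, 0.04, 0, 0, 0, 0],
    [-0.5, 0.11, 0, 0, 0, 0],
    [-0.6, 0.13, 0, 0, 0, 0],
    [-0.7, 0.14, 0, 0, 0, 0],
  ],
)

```text
clock: 11.45
eef_pos: [0.5084, -0.0807, 0.1492]
tcp_rot: [-0.0, 0.707, 0.708, -0.0]
ft_force: [0.5, -0.3, 0.2]
grip_width: 0.17
grip_force: 20.0
```

Request:
carry_out(
  series=[
    [-0.7, 0.14, 0, 0, 0, 0],
    [-0.7, 0.14, 0, 0, 0, 0],
    [-0.7, 0.14, 0, 0, 0, 0],
    [-0.6, 0.13, 0, 0, 0, 0],
    [-0.4, 0.08, 0, 0, 0, 0],
    [-0.2, 0.04, 0, 0, 0, 0],
    [0, 0, 0, 0, 0, 0],
    [0, 0, 0, 0, 0, 0],
    [0, 0, 0, 0, 0, 0],
    [0, 0, 0, 0, 0, 0],
  ],
)

```text
clock: 12.45
eef_pos: [0.5421, -0.2434, 0.1499]
tcp_rot: [-0.0, 0.707, 0.708, 0.0]
ft_force: [-0.2, -0.1, -0.7]
grip_width: 0.168
grip_force: 20.0
```

```bash
python3 pin.py|head -5;  python3 hole.py .542 -.2035
```

```text
12.45 [ 0.54211841 -0.24344807  0.14990889]
-0.048 18 [ -6.1  -1.  -47.3   6.8   5.2 -44. ] [207. 254.]
-0.044 29 [ -6.9  -0.7 -43.7   6.7   5.6 -40. ] [208. 253.]
-0.04 28 [ -6.8  -0.4 -40.    6.6   5.6 -36.3] [210. 254.]
-0.036 33 [ -6.6  -0.1 -36.    6.5   5.4 -32. ] [212. 254.]
12.5 [ 0.54218737 -0.24363906  0.14995487]
brass [255. 152.] [array([ 543.4, -205.1]), array([46.3, 45.5]), np.float64(89.2)] circ [array([ 543. , -205.2]), np.float64(31.9)]
hole [255. 152.] [array([ 543.2, -204.4]), array([15.6, 16.3]), np.float64(44.9)] circ [array([ 543.2, -204.3]), np.float64(8.5)]
depth top [ 0.5425 -0.204   0.0502]
```

Request:
carry_out(
  series=[
    [0.2, 0, 0, 0, 0, 0],
    [0.3, 0.01, 0, 0, 0, 0],
    [0.22, 0.008, 0, 0, 0, 0],
    [0.09, 0, 0.1, 0, 0, 0],
    [0, 0, 0.25, 0, 0, 0],
    [0, 0, 0.25, 0, 0, 0],
    [0, 0, 0.15, 0, 0, 0],
    [0, 0, 0.07, 0, 0, 0],
    [0, 0, 0, 0, 0, 0],
    [0, 0, 0, 0, 0, 0],
  ],
)

```text
clock: 13.55
eef_pos: [0.5434, -0.2046, 0.1087]
tcp_rot: [0.0, 0.707, 0.707, 0.0]
ft_force: [-0.1, -0.3, -1.1]
grip_width: 0.171
grip_force: 20.0
```

```bash
python3 pin.py|head -5;  python3 hole.py .543 -.2043
python3 - <<'E'
import cv2,glob,os
f=max(glob.glob("pics/h*.png"),key=os.path.getmtime)
a=cv2.imread(f)[160:270,200:310]; cv2.imwrite("pics/c4.png",cv2.resize(a,None,fx=5,fy=5,interpolation=0))
E
```

```text
13.55 [ 0.5433651  -0.20464092  0.10874671]
-0.048 17 [ -6.1   1.6 -46.9   6.    5.3 -44.3] [207. 254.]
-0.044 31 [ -6.8  -0.8 -43.8   6.7   5.4 -40. ] [209. 254.]
-0.04 27 [ -6.7  -0.5 -40.    6.6   5.3 -36. ] [210. 253.]
-0.036 30 [ -6.6   0.  -35.9   6.5   5.7 -32. ] [212. 254.]
13.6 [ 0.543468   -0.20462046  0.10898365]
brass [253. 200.] [array([ 543.1, -202.3]), array([41.4, 46.4]), np.float64(88.8)] circ [array([ 542.9, -201.8]), np.float64(30.6)]
hole [232. 185.] [array([ 525.6, -186.4]), array([4.9, 4.8]), np.float64(45.2)] circ [array([ 525.6, -186.4]), np.float64(2.7)]
depth top [ 0.543  -0.1969  0.0502]
```

View pics/c4.png

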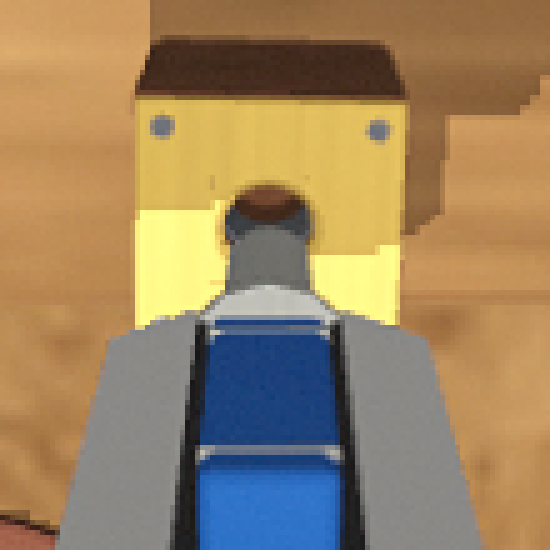

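In x, the pin (269) and the hole (270) line up. It needs about +1.6 mm in y, then a slow descent.

Request:
carry_out(
  series=[
    [0.032, -0.002, 0, 0, 0, 0],
    [0, 0, 0.04, 0, 0, 0],
    [0, 0, 0.04, 0, 0, 0],
    [0, 0, 0.04, 0, 0, 0],
    [0, 0, 0.04, 0, 0, 0],
    [0, 0, 0.04, 0, 0, 0],
    [0, 0, 0.04, 0, 0, 0],
    [0, 0, 0.04, 0, 0, 0],
    [0, 0, 0, 0, 0, 0],
    [0, 0, 0, 0, 0, 0],
  ],
)

```text
clock: 14.65
eef_pos: [0.543, -0.2026, 0.0946]
tcp_rot: [-0.0, 0.707, 0.707, 0.0]
ft_force: [0.5, 0.7, -0.9]
grip_width: 0.165
grip_force: 20.0
```

Request:
carry_out(
  series=[
    [0, 0, 0.02, 0, 0, 0],
    [0, 0, 0.02, 0, 0, 0],
    [0, 0, 0.02, 0, 0, 0],
    [0, 0, 0.02, 0, 0, 0],
    [0, 0, 0.02, 0, 0, 0],
    [0, 0, 0.02, 0, 0, 0],
    [0, 0, 0.02, 0, 0, 0],
    [0, 0, 0.02, 0, 0, 0],
    [0, 0, 0, 0, 0, 0],
    [0, 0, 0, 0, 0, 0],
  ],
)

```text
clock: 15.65
eef_pos: [0.543, -0.2026, 0.0867]
tcp_rot: [-0.0, 0.707, 0.707, -0.0]
ft_force: [1.2, 0.4, -1.9]
grip_width: 0.169
grip_force: 20.0
```

Request:
carry_out(
  series=[
    [0, 0, 0.01, 0, 0, 0],
    [0, 0, 0.01, 0, 0, 0],
    [0, 0, 0, 0, 0, 0],
    [0, 0, 0, 0, 0, 0],
    [0, 0, 0, 0, 0, 0],
    [0, 0, 0, 0, 0, 0],
    [0, 0, 0, 0, 0, 0],
    [0, 0, 0, 0, 0, 0],
    [0, 0, 0, 0, 0, 0],
    [0, 0, 0, 0, 0, 0],
  ],
)

```text
clock: 16.65
eef_pos: [0.543, -0.2026, 0.0857]
tcp_rot: [0.0, 0.707, 0.707, 0.0]
ft_force: [0.8, -0.2, 0.0]
grip_width: 0.169
grip_force: 20.0
```

Request:
carry_out(
  series=[
    [0, 0, 0.01, 0, 0, 0],
    [0, 0, 0.01, 0, 0, 0],
    [0, 0, 0.01, 0, 0, 0],
    [0, 0, 0, 0, 0, 0],
    [0, 0, 0, 0, 0, 0],
    [0, 0, 0, 0, 0, 0],
    [0, 0, 0, 0, 0, 0],
    [0, 0, 0, 0, 0, 0],
    [0, 0, 0, 0, 0, 0],
    [0, 0, 0, 0, 0, 0],
  ],
)

```text
clock: 17.65
eef_pos: [0.5431, -0.2026, 0.0842]
tcp_rot: [0.0, 0.707, 0.707, 0.0]
ft_force: [-0.6, -0.1, -0.7]
grip_width: 0.171
grip_force: 20.0
```

It goes past the 38 mm level with no force, so this block is good. I'll go on down to the flange.

Request:
carry_out(
  series=[
    [0, 0, 0.04, 0, 0, 0],
    [0, 0, 0.04, 0, 0, 0],
    [0, 0, 0.04, 0, 0, 0],
    [0, 0, 0.04, 0, 0, 0],
    [0, 0, 0.04, 0, 0, 0],
    [0, 0, 0.04, 0, 0, 0],
    [0, 0, 0.04, 0, 0, 0],
    [0, 0, 0.04, 0, 0, 0],
    [0, 0, 0.04, 0, 0, 0],
    [0, 0, 0, 0, 0, 0],
  ],
)

```text
clock: 18.65
eef_pos: [0.5429, -0.2025, 0.0659]
tcp_rot: [-0.0, 0.707, 0.707, -0.0]
ft_force: [-0.2, 0.4, -1.9]
grip_width: 0.169
grip_force: 20.0
```

Request:
carry_out(
  series=[
    [0, 0, 0.02, 0, 0, 0],
    [0, 0, 0.02, 0, 0, 0],
    [0, 0, 0.02, 0, 0, 0],
    [0, 0, 0.01, 0, 0, 0],
    [0, 0, 0, 0, 0, 0],
    [0, 0, 0, 0, 0, 0],
    [0, 0, 0, 0, 0, 0],
    [0, 0, 0, 0, 0, 0],
    [0, 0, 0, 0, 0, 0],
    [0, 0, 0, 0, 0, 0],
  ],
)

```text
clock: 19.65
eef_pos: [0.5431, -0.2026, 0.0627]
tcp_rot: [0.0, 0.707, 0.707, 0.0]
ft_force: [1.5, 0.4, -1.0]
grip_width: 0.168
grip_force: 20.0
```

Request:
carry_out(
  series=[
    [0, 0, 0.01, 0, 0, 0],
    [0, 0, 0, 0, 0, 0],
    [0, 0, 0.008, 0, 0, 0],
    [0, 0, 0, 0, 0, 0],
    [0, 0, 0, 0, 0, 0],
    [0, 0, 0, 0, 0, 0],
    [0, 0, 0, 0, 0, 0],
    [0, 0, 0, 0, 0, 0],
    [0, 0, 0, 0, 0, 0],
    [0, 0, 0, 0, 0, 0],
  ],
)

```text
clock: 20.65
eef_pos: [0.5431, -0.2026, 0.062]
tcp_rot: [0.0, 0.707, 0.707, 0.0]
ft_force: [-1.0, 1.2, 2.8]
grip_width: 0.172
grip_force: 20.0
```

Request:
carry_out(
  series=[
    [0, 0, 0.006, 0, 0, 0],
    [0, 0, 0, 0, 0, 0],
    [0, 0, 0, 0, 0, 0],
    [0, 0, 0, 0, 0, 0],
    [0, 0, 0, 0, 0, 0],
    [0, 0, 0, 0, 0, 0],
    [0, 0, 0, 0, 0, 0],
    [0, 0, 0, 0, 0, 0],
    [0, 0, 0, 0, 0, 0],
    [0, 0, 0, 0, 0, 0],
  ],
)

```text
clock: 21.65
eef_pos: [0.5431, -0.2026, 0.062]
tcp_rot: [0.0, 0.707, 0.707, 0.0]
ft_force: [-1.9, 1.4, 5.0]
grip_width: 0.171
grip_force: 20.0
```

Request:
carry_out(
  series=[
    [0, 0, 0, 0, 0, 0],
    [0, 0, 0, 0, 0, 0],
    [0, 0, 0, 0, 0, 0],
    [0, 0, 0, 0, 0, 0],
    [0, 0, 0, 0, 0, 0],
    [0, 0, 0, 0, 0, 0],
    [0, 0, 0, 0, 0, 0],
    [0, 0, 0, 0, 0, 0],
    [0, 0, 0, 0, 0, 0],
    [0, 0, 0, 0, 0, 0],
  ],
  grip=-1,
)

```text
clock: 22.65
eef_pos: [0.5431, -0.2026, 0.0615]
tcp_rot: [0.0, 0.707, 0.707, 0.0]
ft_force: [-0.2, 0.3, -0.6]
grip_width: 0.976
grip_force: 0.0
```

The gauge is home and released. Now lift clear, go to the tight block and turn to match its yaw of 11.6°.

Request:
carry_out(
  series=[
    [0, 0, -0.1, 0, 0, 0],
    [0, 0, -0.4, 0, 0, 0],
    [0, 0, -0.7, 0, 0, 0],
    [0, 0, -0.8, 0, 0, 0],
    [0, 0, -0.6, 0, 0, 0],
    [0, 0, -0.2, 0, 0, 0],
    [0.3, -0.08, 0, 0, 0, 0],
    [0.6, -0.15, 0, 0, 0, 0],
    [0.7, -0.17, 0, 0, 0, 0],
    [0.7, -0.17, 0, 0, 0, 0],
  ],
)

```text
clock: 23.65
eef_pos: [0.5121, -0.0852, 0.1989]
tcp_rot: [-0.002, 0.707, 0.707, -0.001]
ft_force: [0.7, -0.5, 0.3]
grip_width: 0.998
grip_force: 0.0
```

Request:
carry_out(
  series=[
    [0.7, -0.17, 0, 0, 0, 0],
    [0.7, -0.17, 0, 0, 0, 0],
    [0.5, -0.13, 0, 0, 0, 0],
    [0.2, -0.05, 0, 0, 0, 0],
    [0, 0, 0, 0, 0, -0.06],
    [0, 0, 0, 0, 0, -0.068],
    [0, 0, 0, 0, 0, 0],
    [0, 0, 0, 0, 0, 0],
    [0, 0, 0, 0, 0, 0],
    [0, 0, 0, 0, 0, 0],
  ],
)

```text
clock: 24.65
eef_pos: [0.4884, 0.0172, 0.2012]
tcp_rot: [-0.0, 0.633, 0.774, -0.0]
ft_force: [0.9, 0.1, 0.1]
grip_width: 1.003
grip_force: 0.0
```

```bash
python3 hole.py .488 .0188
python3 - <<'E'
from h import *
p,d,W=cloud("scene"); p2,d2,W2=cloud("side")
A=np.r_[W.reshape(-1,3),W2.reshape(-1,3)]
k=(A[:,0]>.38)&(A[:,0]<.6)&(A[:,1]<-.25)&(A[:,1]>-.42)&(A[:,2]>.01); print(k.sum(), A[k].min(0),A[k].max(0)) if k.any() else print("clear")
k=(np.abs(A[:,0]-.543)<.03)&(np.abs(A[:,1]+.204)<.03); print("gauge top z",np.nanpercentile(A[k][:,2],99.5))
s=bot.observe(); print(s["joints"],R.from_quat(np.array(s["tcp_rot"])[[1,2,3,0]]).as_matrix().round(3))
E
```

```text
24.65 [0.48844119 0.01716647 0.20122862]
brass [253. 179.] [array([487.9,  15.8]), array([46.7, 49.9]), np.float64(11.5)] circ [array([487.8,  18.3]), np.float64(32.1)]
hole [253. 177.] [array([487.5,  19.4]), array([16.5, 15.6]), np.float64(57.1)] circ [array([487.8,  19.2]), np.float64(8.8)]
depth top [0.4875 0.0172 0.0501]
157 [ 0.3800771  -0.41996946  0.02695084] [ 0.40271726 -0.34469653  0.03422326]
gauge top z 0.10080813997624581
[-1.07126215e-01  1.48218400e-01  1.68562167e+00 -3.96585024e-05
  1.30770048e+00 -3.07510261e-01] [[-0.199  0.98   0.   ]
 [ 0.98   0.199 -0.   ]
 [-0.     0.    -1.   ]]
```

Request:
carry_out(
  series=[
    [0.038, -0.005, 0.2, 0, 0, 0],
    [0, 0, 0.5, 0, 0, 0],
    [0, 0, 0.6, 0, 0, 0],
    [0, 0, 0.6, 0, 0, 0],
    [0, 0, 0.6, 0, 0, 0],
    [0, 0, 0.5, 0, 0, 0],
    [0, 0, 0.4, 0, 0, 0],
    [0, 0, 0.2, 0, 0, 0],
    [0, 0, 0.1, 0, 0, 0],
    [0, 0, 0, 0, 0, 0],
  ],
)

```text
clock: 25.8
eef_pos: [0.4878, 0.0192, 0.0162]
tcp_rot: [-0.0, 0.633, 0.774, -0.0]
ft_force: [-0.4, 0.3, 0.1]
grip_width: 1.002
grip_force: 0.0
```

Request:
carry_out(
  series=[
    [0, 0, 0, 0, 0, 0],
    [0, 0, 0, 0, 0, 0],
    [0, 0, 0, 0, 0, 0],
    [0, 0, 0, 0, 0, 0],
    [0, 0, 0, 0, 0, 0],
    [0, 0, 0, 0, 0, 0],
    [0, 0, 0, 0, 0, 0],
    [0, 0, 0, 0, 0, 0],
    [0, 0, 0, 0, 0, 0],
    [0, 0, 0, 0, 0, 0],
  ],
  grip=1,
  grip_force=25,
)

```text
clock: 26.8
eef_pos: [0.488, 0.0192, 0.0166]
tcp_rot: [0.0, 0.633, 0.775, 0.0]
ft_force: [0.1, 0.5, 1.5]
grip_width: 0.489
grip_force: 25.0
```

Request:
carry_out(
  series=[
    [0, 0, -0.1, 0, 0, 0],
    [0, 0, -0.3, 0, 0, 0],
    [0, 0, -0.5, 0, 0, 0],
    [0, 0, -0.6, 0, 0, 0],
    [0, 0, -0.6, 0, 0, 0],
    [0, 0, -0.4, 0, 0, 0.04],
    [0, 0, -0.1, 0, 0, 0.048],
    [0, 0, 0, 0, 0, 0.04],
    [0, 0, 0, 0, 0, 0],
    [0, 0, 0, 0, 0, 0],
  ],
)

```text
clock: 27.8
eef_pos: [0.4872, 0.0193, 0.146]
tcp_rot: [-0.001, 0.707, 0.708, -0.0]
ft_force: [0.1, -0.5, -3.1]
grip_width: 0.488
grip_force: 25.0
```

Request:
carry_out(
  series=[
    [-0.25, -0.02, 0, 0, 0, 0],
    [-0.5, -0.02, 0, 0, 0, 0],
    [-0.8, -0.03, 0, 0, 0, 0],
    [-0.8, -0.03, 0, 0, 0, 0],
    [-0.8, -0.03, 0, 0, 0, 0],
    [-0.8, -0.03, 0, 0, 0, 0],
    [-0.8, -0.03, 0, 0, 0, 0],
    [-0.7, -0.03, 0, 0, 0, 0],
    [-0.6, -0.03, 0, 0, 0, 0],
    [-0.4, -0.03, 0, 0, 0, 0],
  ],
)

```text
clock: 28.8
eef_pos: [0.473, -0.3063, 0.1459]
tcp_rot: [-0.0, 0.708, 0.707, -0.0]
ft_force: [0.9, -0.1, -3.7]
grip_width: 0.489
grip_force: 25.0
```

Request:
carry_out(
  series=[
    [-0.3, -0.01, 0, 0, 0, 0],
    [-0.2, -0.01, 0, 0, 0, 0],
    [-0.08, 0, 0, 0, 0, 0],
    [0, 0, 0, 0, 0, 0],
    [0, 0, 0, 0, 0, 0],
    [0, 0, 0, 0, 0, 0],
    [0, 0, 0, 0, 0, 0],
    [0, 0, 0, 0, 0, 0],
    [0, 0, 0, 0, 0, 0],
    [0, 0, 0, 0, 0, 0],
  ],
)

```text
clock: 29.8
eef_pos: [0.473, -0.3322, 0.1465]
tcp_rot: [0.0, 0.707, 0.707, 0.0]
ft_force: [0.3, -0.2, -4.0]
grip_width: 0.487
grip_force: 25.0
```

```bash
cat > coast.py <<'E'
from h import *
s,p,d,W,plane=wrist(); print(s["clock"],s["eef_pos"])
cv2.imwrite(f"pics/k{s['clock']:.2f}.png",p[...,::-1])
v,u=np.mgrid[:384,:512]; G=plane(np.c_[u.ravel(),v.ravel()],.004)[:,:2].reshape(384,512,2)
hsv=cv2.cvtColor(p,cv2.COLOR_RGB2HSV); Hh,S,V=[hsv[...,i].astype(int) for i in range(3)]
m=(((Hh<8)|(Hh>174))&(S>90)&(V>40)&(V<170)&(np.hypot(G[...,0]-.473,G[...,1]+.3325)<.065)).astype(np.uint8)
q=max(cv2.findContours(m,0,1)[0],key=cv2.contourArea)[:,0]
g=G[q[:,1],q[:,0]]
# circle of known radius 47.5 mm, robust
from scipy.optimize import least_squares
f=least_squares(lambda c:np.hypot(*(g-c).T)-.0475,[.473,-.3325],loss="soft_l1",f_scale=.001)
print("coaster",f.x.round(4),len(g),"resid in",(np.abs(f.fun)<.002).mean().round(2))
for n in("scene","side"):
    z=np.load(n+".npz")
    k=(np.abs(z["W"][...,2]-.004)<.004)
E
python3 coast.py; ls -t pics|head -1
```

```text
29.8 [ 0.47295388 -0.33219267  0.14653003]
coaster [ 0.4748 -0.3511] 220 resid in 0.08
k29.80.png
```

Request:
carry_out(
  series=[
    [-0.005, 0.006, 0.2, 0, 0, 0],
    [0, 0, 0.4, 0, 0, 0],
    [0, 0, 0.5, 0, 0, 0],
    [0, 0, 0.5, 0, 0, 0],
    [0, 0, 0.4, 0, 0, 0],
    [0, 0, 0.2, 0, 0, 0],
    [0, 0, 0.12, 0, 0, 0],
    [0, 0, 0.06, 0, 0, 0],
    [0, 0, 0, 0, 0, 0],
    [0, 0, 0, 0, 0, 0],
  ],
)

```text
clock: 30.85
eef_pos: [0.4738, -0.333, 0.0283]
tcp_rot: [0.001, 0.707, 0.707, 0.0]
ft_force: [0.6, -0.1, -3.3]
grip_width: 0.49
grip_force: 25.0
```

Run:
```python
from h import *
p,d,W=cloud("side"); p0,d0,W0=cloud("scene"); cv2.imwrite("pics/v.png",np.hstack([cv2.resize(x[110:250,270:420],None,fx=2.6,fy=2.6,interpolation=0)[...,::-1] for x in (p,p0)]))
s,p,d,W,plane=wrist(); print(s["eef_pos"],s["ft_force"])
```

```text
[ 0.47374419 -0.33299193  0.02833399] [ 0.18635137  0.17072308 -3.97311136]
```

View pics/v.png

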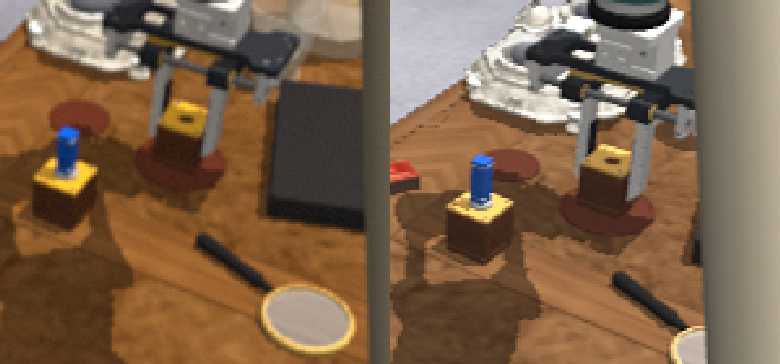

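The block is held centred over the large coaster, and the gauge stands home in the good block. I'll lower the last few millimetres gently.

Request:
carry_out(
  series=[
    [0, 0, 0.03, 0, 0, 0],
    [0, 0, 0.03, 0, 0, 0],
    [0, 0, 0.03, 0, 0, 0],
    [0, 0, 0.02, 0, 0, 0],
    [0, 0, 0.02, 0, 0, 0],
    [0, 0, 0.01, 0, 0, 0],
    [0, 0, 0, 0, 0, 0],
    [0, 0, 0, 0, 0, 0],
    [0, 0, 0, 0, 0, 0],
    [0, 0, 0, 0, 0, 0],
  ],
)

```text
clock: 32.0
eef_pos: [0.4732, -0.3325, 0.021]
tcp_rot: [0.0, 0.707, 0.707, -0.0]
ft_force: [-1.7, 2.1, 5.7]
grip_width: 0.488
grip_force: 25.0
```

Request:
carry_out(
  series=[
    [0, 0, 0.01, 0, 0, 0],
    [0, 0, 0, 0, 0, 0],
    [0, 0, 0, 0, 0, 0],
    [0, 0, 0, 0, 0, 0],
    [0, 0, 0, 0, 0, 0],
    [0, 0, 0, 0, 0, 0],
    [0, 0, 0, 0, 0, 0],
    [0, 0, 0, 0, 0, 0],
    [0, 0, 0, 0, 0, 0],
    [0, 0, 0, 0, 0, 0],
  ],
)

```text
clock: 33.0
eef_pos: [0.4732, -0.3325, 0.021]
tcp_rot: [0.0, 0.707, 0.707, 0.0]
ft_force: [-2.5, 1.1, 9.0]
grip_width: 0.49
grip_force: 25.0
```

Request:
carry_out(
  series=[
    [0, 0, 0, 0, 0, 0],
    [0, 0, 0, 0, 0, 0],
    [0, 0, 0, 0, 0, 0],
    [0, 0, 0, 0, 0, 0],
    [0, 0, 0, 0, 0, 0],
    [0, 0, 0, 0, 0, 0],
    [0, 0, 0, 0, 0, 0],
    [0, 0, 0, 0, 0, 0],
    [0, 0, 0, 0, 0, 0],
    [0, 0, 0, 0, 0, 0],
  ],
  grip=-0.45,
)

```text
clock: 34.0
eef_pos: [0.4733, -0.3326, 0.02]
tcp_rot: [0.0, 0.707, 0.707, 0.0]
ft_force: [-0.1, 0.5, -0.5]
grip_width: 0.727
grip_force: 0.0
```

Request:
carry_out(
  series=[
    [0, 0, -0.1, 0, 0, 0],
    [0, 0, -0.3, 0, 0, 0],
    [0, 0, -0.5, 0, 0, 0],
    [0, 0, -0.7, 0, 0, 0],
    [0, 0, -0.7, 0, 0, 0],
    [0, 0, -0.7, 0, 0, 0],
    [0, 0, -0.5, 0, 0, 0],
    [0, 0, -0.2, 0, 0, 0],
    [0, 0, 0, 0, 0, 0],
    [0, 0, 0, 0, 0, 0],
  ],
)

```text
clock: 35.0
eef_pos: [0.4726, -0.332, 0.2038]
tcp_rot: [-0.001, 0.707, 0.707, -0.0]
ft_force: [0.3, -1.2, -0.0]
grip_width: 0.727
grip_force: 0.0
```

```bash
sed -i 's/,\.05)/,Z)/g; s/^import sys/import sys; Z=float(sys.argv[3]) if len(sys.argv)>3 else .05/' hole.py; python3 hole.py .473 -.3325 .054; python3 coast.py
python3 - <<'E'
from h import *
p,d,W=cloud("side")
k=(np.abs(W[...,0]-.543)<.03)&(np.abs(W[...,1]+.204)<.03); print("gauge top z",np.nanpercentile(W[k][:,2],99.5))
E
```

```text
35.0 [ 0.47258834 -0.33198965  0.20378828]
brass [254. 180.] [array([ 472.7, -333.3]), array([46.3, 46.1]), np.float64(0.0)] circ [array([ 472.6, -333.3]), np.float64(32.1)]
hole [238. 196.] [array([ 454.5, -351.8]), array([6.9, 5.9]), np.float64(45.8)] circ [array([ 454.2, -352.1]), np.float64(4.3)]
hole [254. 180.] [array([ 473.1, -332.7]), array([16.5, 15.6]), np.float64(45.7)] circ [array([ 473.1, -333. ]), np.float64(8.8)]
hole [269. 167.] [array([ 490.5, -317.2]), array([9.8, 5.2]), np.float64(76.8)] circ [array([ 490.3, -317.1]), np.float64(4.9)]
hole [236. 175.] [array([ 454. , -328.4]), array([34.1,  7.9]), np.float64(89.1)] circ [array([ 453.4, -328.4]), np.float64(17.2)]
depth top [ 0.4728 -0.3343  0.0546]
35.05 [ 0.47240498 -0.33182718  0.20328007]
coaster [ 0.4602 -0.3449] 254 resid in 0.18
gauge top z 0.10007070370311774
```

Run:
```python
import cv2
a=cv2.imread("pics/k35.05.png")[100:260,160:350]; cv2.imwrite("pics/c5.png",cv2.resize(a,None,fx=3.5,fy=3.5,interpolation=0))
```

```text
(no output)
```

View pics/c5.png

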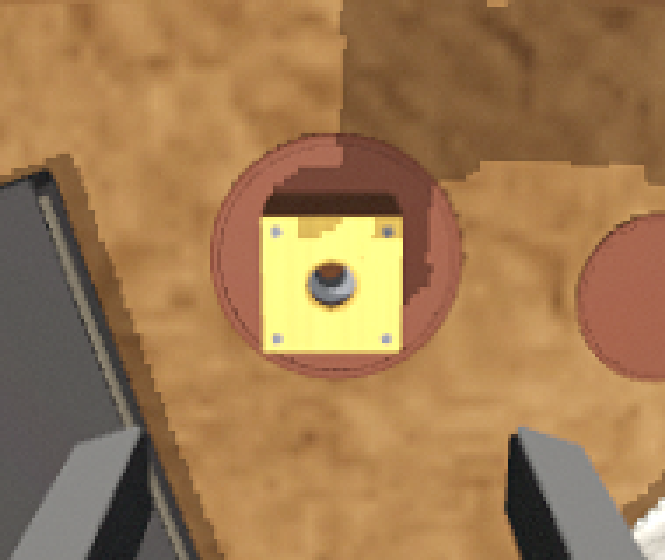

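The crop shows the block upright on the coaster, whose edges are at x 211–461 and y 132–378. I'll convert those edges to positions to check the centring.

Run:
```python
from h import *
s,p,d,W,plane=wrist()
q=np.array([[211,255],[461,255],[336,132],[336,378]])/3.5+[160,100]-.5
g=plane(q,.004)*1000; print(g.round(1)); print("centre",(g[0,0]+g[1,0])/2,(g[2,1]+g[3,1])/2)
```

```text
[[ 427.6 -334.2    4. ]
 [ 521.3 -334.1    4. ]
 [ 474.3 -288.2    4. ]
 [ 474.5 -382.8    4. ]]
centre 474.4383224642876 -335.50171674835093
```

```bash
python3 -c "
from bench import bot; print(bot.hand_in())"
```

```text
the job is handed in; nothing more can be done
None
```

The job is handed in: the gauge stands fully home in the good block, and the tight block stands upright on the 95 mm coaster, within about 3 mm of its centre, in about 35 s and with contact forces I read of 9 N at most.

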